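# Rebuild the two-tier spice stand

## Robot

A 6-joint arm with a two-finger parallel gripper is mounted at the origin on a cart in front of the work surface, level with it; the furniture and walls round the work are solid. World frame = base frame: x ahead of the robot, y to its left, z up, the work surface at z = 0. Lengths are in m, angles in rad, forces in N, time in s.
With the tool pointing down it reaches from about 0.3 to 0.875 m from the base axis. Payload 6.4 kg.
Tool frame: the origin (TCP) lies at the very end of the fingers, on their centre line; the grasp point (between the pads) lies 19 mm behind it; z points along the fingers, y is the line along which they close (so a half turn about z gives the same grasp; the last joint's range is limited). The gripper opens to 85 mm and grips with 20 to 120 N. Pads are 22 mm wide; open, the fingers measure 114 mm over their backs; the gripper's body (76 mm by 85 mm) begins 54 mm behind the grasp point. The pads swing forward as they close: fully open they stand 13 mm farther back than shut.
Start: joints at [-1.392, 0.181, 1.607, -0, 1.354, -0.206], TCP at [0.216, -0.533, 0.231] pointing down, gripper open.
Joint ranges: [-2.99, 2.99], [-0.89, 2.07], [0.3, 2.58], [-1.14, 4.28], [0, 2.63], [-3.12, 3.12]. Speed limits (rad/s): [2.57, 2.57, 3.01, 3.14, 3.14, 3.14].

## Interface

Orientations are given as a unit quaternion [w, x, y, z].
In Python, from bench import ctrl gives the robot as it stands.
- The arm moves only by the tool tcp_steps, called by a JSON object that holds its "fn" and its "kwargs", one argument or row to a line. Schema: {"type":"object","properties":{"ticks":{"type":"array","items":{"type":"object","properties":{"sx":{"type":"number"},"sy":{"type":"number"},"sz":{"type":"number"},"drx":{"type":"number"},"dry":{"type":"number"},"drz":{"type":"number"},"jaw":{"type":"number"}},"additionalProperties":false,"required":["jaw"]},"minItems":1,"maxItems":10},"only":{"type":"string"},"quiet":{"type":"boolean"},"lines":{"type":"string"}},"required":["ticks"],"additionalProperties":false}. ticks is a list of rows, 1 to 10 of them, each an object with the fields sx, sy, sz (the shift in a scale on which 1.0 is 750 mm), drx, dry, drz (a rotation vector in fractions of the full range, 1 being 4 rad), jaw (the opening from 0.0 (shut) to 1.0 (fully open)); a field left out counts as zero (the opening has to be given); each row is the pose to reach, as a shift and turn from the pose commanded when the call began, along the tool's axes at that moment; what a row does not reach only later rows make up. A row lasts 1/8 s, in which the tool goes at most 0.0625 m and 0.188 rad, less where a joint would pass 70% of its speed; a pose out of reach is approached as far as the arm can. The fingers move at their own pace and stop on an object; the grip force is fixed at half the most. Time passes only in rows, so rows that do not move let the fingers close. The tool returns the time, the measured TCP pose, the force, the opening and the grip force at its end. only (a regular expression) keeps the lines of the reply that match it, lines (a string "A,B") keeps lines A to B, and quiet returns only ok. Input that does not fit is refused with a message, and nothing moves.
- ctrl.get_obs(): the state, without advancing time (a new reading comes with each control period).
- ctrl.camera(name): name is "side" or "top"; returns the picture (480x640x3 uint8, blue, green, red); there is no depth.
- ctrl.camera_params(name): a dict with "fovy" (degrees; the focal length in pixels is half the picture's height over the tangent of half this angle, whatever the lens; pixels are square), "cx", "cy" (the principal point, pixels), "view" (4x4, takes a point from world to camera coordinates). Camera axes: x right, y up, looking along -z (the intrinsics and any distortion apply to the point x, -y, -z); pixel columns grow to the right and rows downward; lengths in m; the calibration is good to about 2 mm. A picture is of the moment at which its call begins. camera_params takes no time and is no camera call.
- ctrl.hand_in(): hands the job in; it is judged then, once.
The state is a dict: "time_s": time; "q": joint angles; "dq": joint speeds; "joint_efforts": joint torques, N m; "eef_pos": TCP position; "eef_rot": TCP orientation; "wrist_force": force on the tool from outside, world axes, zero at the start; "torque": the same for the moment, N m; "opening": opening from 0.0 (shut) to 1.0 (fully open); "grasp_force": force on a finger pad.
Only numpy, scipy, OpenCV 4.12 (cv2) and the standard library are available. Lean on these libraries where they do the work, as an engineer would, in place of code of your own. Each camera call takes 0.05 s, during which the arm holds its last target. There are 200 camera calls.

## Task

The wide shelf board of the spice stand was left askew on top of the stand's four posts: push it about on the posts, without lifting it off, until all four corner holes drop over their posts together and it sits flat. Then take the small tray by its bar and lower it (do not drop it) onto the shelf's own four posts, so that all its corner holes are down too and it sits flat, and let go. Leave the spice jar, the jam jar, the salt shaker and the flat tin round the stand where they are.

Things in the scene. Friction and masses are not known exactly. Their poses are not given: they have to be found in the camera images.
- stand: Fixed foot frame: two wooden foot bars with four upright steel posts at x = +-45, y = +-85 mm. Each post is 22 mm thick up to a shoulder 60 mm above the worktop, then a 10 mm spigot, 18 mm long, with a tapered flat tip 78 mm above the worktop. Origin: centre, on the worktop; z up. Its -x side faces the robot (yaw within 0.2 rad).
- stand_seat (a point): Point at the centre of the four post shoulders, 60 mm above the stand's origin, axes as the stand: where the shelf board's origin lies when it is home. The board starts on the spigot tips, 18 mm higher, shifted 18 to 26 mm towards the stand's -x and up to 21 mm along y, turned up to 0.08 rad; it falls off if slid over 40 mm out.
- shelf: Loose wooden board, 180 (x) by 240 (y) by 14 mm, 0.5 kg, too wide to grip. Through holes of 15 mm at x = +-45, y = +-85. Fixed on top at x = +-40, y = +-60: four steel posts, 20 mm thick to a shoulder 59 mm above the underside, then 9 mm spigots, 14 mm long, tapered. Origin: centre of underside. Slides freely on the stand's tips (2 to 6 N), drops 18 mm when all four holes are over them.
- shelf_seat (a point): Point at the centre of the four shoulders of the shelf board's own posts, 59 mm above the board's underside, axes as the shelf: where the tray's origin comes to lie when it is home.
- tray: Loose small wooden tray on the worktop beside the stand, 124 (x) by 164 (y) mm, 0.25 kg: floor 8 mm, rim 20 mm high, through holes of 14 mm at x = +-40, y = +-60. Along its y through the middle a carrying bar, 14 mm thick, 104 long, 33 to 55 mm above the underside, on two struts at y = +-44. Origin: centre of underside; z up. Fits either way round.
- spice_jar: Spice jar with screw cap, 45 mm across, 97 high, standing near one of the far corners of the stand (or the salt shaker stands there). Origin: centre of its underside. To be left alone.
- salt_shaker: Salt shaker, 44 mm across, 90 high, near the other far corner of the stand. Origin: centre of its underside. To be left alone.
- jam_jar: Jam jar with a lid, 66 mm across, 99 high, standing in front of the stand, on the left or the right. Origin: centre of its underside. To be left alone.
- sardine_tin: Flat oblong tin, 63 (x) by 105 (y) by 24 mm, in front of the stand on the other side. Origin: centre of its underside. To be left alone.

How it is judged:
On the way:
1. the shelf board has dropped over all four posts of the stand and sits flat on their shoulders (z of shelf in the frame of stand_seat between -0.004 and 0.004 m and horizontal distance between shelf and stand_seat below 0.006 m and angle between shelf's own z axis and vertical below 0.035 rad and angle between the x axis of shelf and the x axis of stand_seat, either way round below 0.08 rad), for 0.2 s.
At the end, for the whole second after the job is handed in: Shelf board on the shoulders of the stand's posts and tray on those of the shelf's posts (each within 4 mm in height, 6 mm sideways, 0.035 rad of level, 0.08 rad of direction, tray either way round), both at rest; the jars, shaker and tin upright where they stood (all of step 1 and z of tray in the frame of shelf_seat between -0.004 and 0.004 m and horizontal distance between tray and shelf_seat below 0.006 m and angle between tray's own z axis and vertical below 0.035 rad and angle between the x axis of tray and the x axis of shelf_seat, either way round below 0.08 rad and linear speed of each of shelf, tray below 0.02 m/s and angle between each of spice_jar, salt_shaker, jam_jar, sardine_tin's own z axis and vertical below 0.15 rad); the robot touches nothing.
It fails at once if the shelf board is lifted off the posts (more than 12 mm above the post tips) (z of shelf in the frame of stand_seat above 0.03 m).
It fails at once if the tray is dropped: it moves faster than 0.6 m/s within 60 mm above its place (horizontal distance between tray and shelf_seat below 0.06 m and z of tray in the frame of shelf_seat below 0.06 m and linear speed of tray above 0.6 m/s).
It fails at once if a jar, the shaker or the tin is shifted more than 25 mm or tipped more than 0.3 rad (distance of any of spice_jar, salt_shaker, jam_jar, sardine_tin from where it was at the start of the episode above 0.025 m or angle between any of spice_jar, salt_shaker, jam_jar, sardine_tin's own z axis and vertical above 0.3 rad).
It also fails if it takes over 64 s, if anything falls off the work surface, if the arm or the gripper's body presses on something with over 40 N, if the wrist force passes 120 N, or if a joint passes its speed limit or range.

## Working session

There is one attempt and no reset: what is moved stays moved. The work goes in short steps, Python scripts to look and compute and a tool call to move; the robot and the scene stay as the last step left them, time stands still between calls to the robot, and variables do not carry over. Pictures are saved under pics/ and viewed, at most 11 in all, crops included, and the job is handed in when it is done.

```bash
ls; mkdir -p pics; python3 - <<'E'
from bench import ctrl
import cv2
for n in("top","side"):
    cv2.imwrite(f"pics/{n}0.png",ctrl.camera(n)); print(n,ctrl.camera_params(n))
o=ctrl.get_obs();print(o["eef_pos"],o["eef_rot"],o["opening"],o["time_s"])
E
```

```text
bench.py
pics
top {'fovy': 49.05005063833471, 'cx': 318.59548602019635, 'cy': 251.45661664595505, 'view': array([[-0.12838814, -0.99167747,  0.0096059 ,  0.07858825],
       [ 0.87694347, -0.10900007,  0.46806959, -0.49937023],
       [-0.46312702,  0.06851842,  0.8836394 , -1.37880341],
       [ 0.        ,  0.        ,  0.        ,  1.        ]])}
side {'fovy': 55.88267757145534, 'cx': 315.5245792488691, 'cy': 244.8665419025471, 'view': array([[-0.95307132, -0.30247165, -0.01288256,  0.47921948],
       [ 0.23382931, -0.76247758,  0.60328417, -0.19223144],
       [-0.19229902,  0.57196052,  0.79742225, -1.19341407],
       [ 0.        ,  0.        ,  0.        ,  1.        ]])}
[ 0.21577207 -0.53243591  0.23048073] [-7.93724031e-04  9.81544241e-01  1.91233555e-01  8.10164800e-06] 0.9994011163240876 0.1
```

View pics/top0.png

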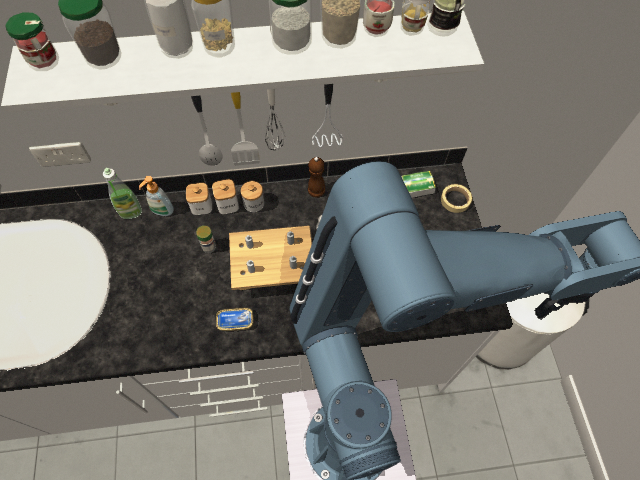

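View pics/side0.png

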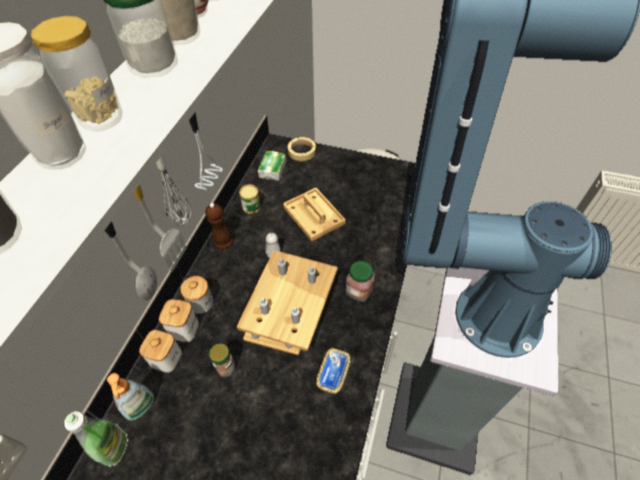

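```bash
python3 - <<'E'
import cv2
s=cv2.imread("pics/side0.png")
c=cv2.resize(s[240:360,228:348],None,fx=5,fy=5,interpolation=cv2.INTER_CUBIC)
cv2.imwrite("pics/c1.png",c)
t=cv2.imread("pics/top0.png")
c=cv2.resize(t[215:335,190:350],None,fx=5,fy=5,interpolation=cv2.INTER_CUBIC)
cv2.imwrite("pics/c2.png",c)
E
```

```text
(no output)
```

View pics/c1.png

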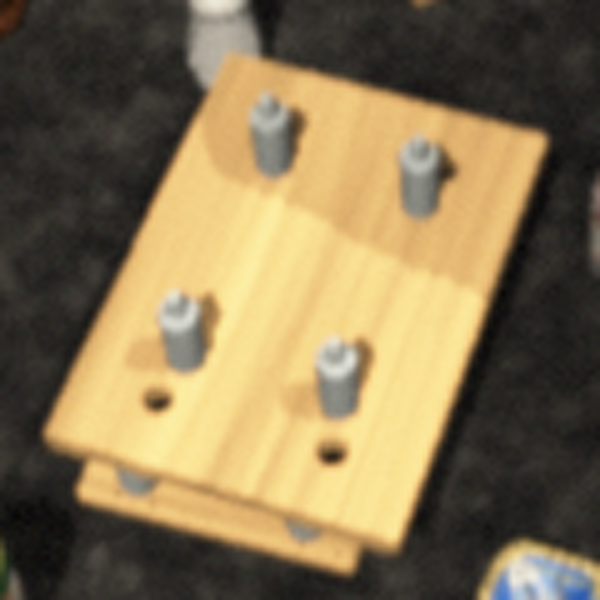

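View pics/c2.png

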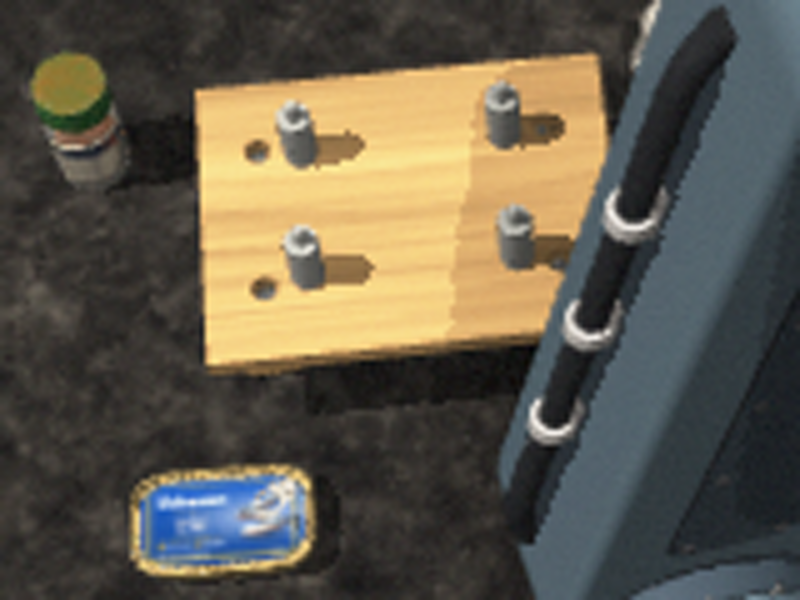

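```bash
cat > h.py <<'E'
import numpy as np, cv2
from scipy.optimize import least_squares
from bench import ctrl
def proj(n,P,d=(0,0)):
    p=ctrl.camera_params(n); V=p["view"]; f=240/np.tan(np.radians(p["fovy"]/2))
    c=np.atleast_2d(P)@V[:3,:3].T+V[:3,3]; u=c[:,0]/-c[:,2]; v=-c[:,1]/-c[:,2]
    r2=u*u+v*v; k=1+d[0]*r2+d[1]*r2*r2
    return np.c_[p["cx"]+f*u*k,p["cy"]+f*v*k]
def crop(off,s,c): return np.array(off)+(np.array(c,float)+.5)/s-.5
def pose(x,y,a,z,L):
    L=np.atleast_2d(L); c,s=np.cos(a),np.sin(a)
    return np.c_[x+c*L[:,0]-s*L[:,1],y+s*L[:,0]+c*L[:,1],z+L[:,2]]
E
python3 - <<'E'
from h import *
sL=[(90,-120,14),(-90,-120,14),(90,120,14),(-90,120,14),(40,-60,73),(-40,-60,73),(40,60,73),(-40,60,73),(45,85,14),(-45,85,14)]
sp=[(230,55),(548,132),(45,437),(402,543),(268,97),(421,140),(180,296),(338,344),(157,399),(332,451)]
tL=[(90,120,14),(90,-120,14),(-90,120,14),(40,60,73),(40,-60,73),(-40,60,73),(-40,-60,73),(45,85,14),(-45,85,14)]
tp=[(196,90),(598,55),(207,362),(294,105),(500,88),(300,231),(515,210),(257,150),(263,288)]
sL=np.array(sL)/1e3;tL=np.array(tL)/1e3
sp=crop((228,240),5,sp);tp=crop((190,215),5,tp)
for mode in("both","side","top"):
    def f(q):
        r=[]
        d=q[3:5] 
        if mode!="top": r.append(proj("side",pose(*q[:3],.078,sL),q[3:5])-sp)
        if mode!="side": r.append(proj("top",pose(*q[:3],.078,tL),q[5:7])-tp)
        return np.r_[tuple(x.ravel() for x in r)]
    for dist in(0,1):
        g=(lambda q:f(np.r_[q,0,0,0,0])) if not dist else (lambda q:f(np.r_[q[:4],0,q[4],0]))
        s=least_squares(g,[.5,.1,0]+[0,0]*dist)
        print(mode,dist,s.x.round(4),"rms",np.sqrt(np.mean(s.fun**2)).round(3)); 
    if mode!="both":print(s.fun.reshape(-1,2).round(1).tolist())
s=cv2.imread("pics/side0.png")
c=cv2.resize(s[180:245,277:352],None,fx=8,fy=8,interpolation=cv2.INTER_CUBIC)
cv2.imwrite("pics/c3.png",c)
E
```

```text
both 0 [ 0.5243  0.1491 -0.0142] rms 0.585
both 1 [ 0.5243  0.1489 -0.0143 -0.0683  0.2838] rms 0.526
side 0 [ 0.5239  0.1478 -0.0104] rms 0.381
side 1 [ 0.5238  0.1474 -0.0103  0.0594  0.    ] rms 0.368
[[-0.2, -0.7], [0.1, 0.7], [-0.0, -0.1], [-0.2, 0.2], [-0.0, 0.2], [-0.3, -0.4], [-0.6, 0.2], [-0.1, -0.2], [0.7, 0.1], [0.7, 0.0]]
top 0 [ 0.5252  0.1509 -0.0221] rms 0.333
top 1 [ 5.252e-01  1.511e-01 -2.230e-02  5.000e-04 -5.710e-02] rms 0.33
[[0.3, -0.0], [0.1, -0.0], [-0.1, 0.6], [-0.6, -0.1], [0.3, -0.4], [-0.5, -0.3], [-0.4, 0.0], [0.4, 0.1], [0.4, -0.0]]
```

View pics/c3.png

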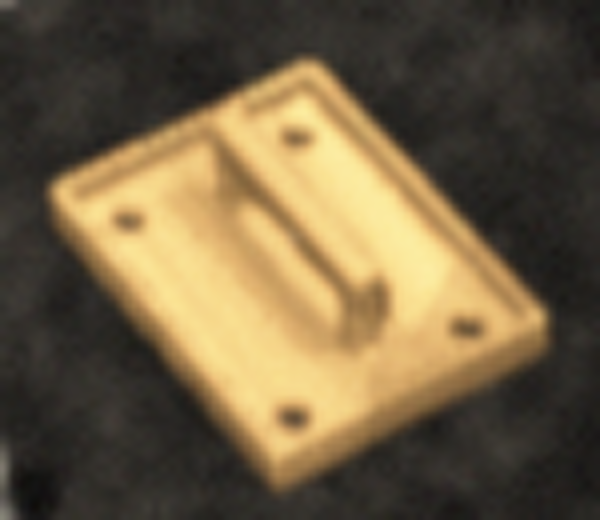

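```bash
python3 - <<'E'
from h import *
L=np.array([(-40,-60,8),(40,-60,8),(-40,60,8),(40,60,8),(-62,-82,20),(62,-82,20),(-62,82,20),(62,82,0)])/1e3
p=crop((277,180),8,[(297,137),(128,220),(467,327),(293,415),(315,57),(50,186),(550,315),(279,490)])
s=least_squares(lambda q:(proj("side",pose(*q,0,L))-p).ravel(),[.45,-.15,.5])
print("tray",s.x.round(4),s.fun.reshape(-1,2).round(1).tolist())
im=cv2.imread("pics/side0.png")
c=cv2.resize(im[322:362,238:305],None,fx=11.9,fy=12,interpolation=cv2.INTER_CUBIC)
c=cv2.resize(im[322:362,238:304],None,fx=12,fy=12,interpolation=cv2.INTER_CUBIC)
cv2.imwrite("pics/c4.png",cv2.convertScaleAbs(c,alpha=1.4,beta=10))
E
```

```text
tray [ 0.5722 -0.199   0.8879] [[0.1, -0.2], [0.0, -0.2], [0.2, -0.3], [0.2, -0.0], [-0.2, 0.3], [-0.0, 0.0], [-0.1, 0.2], [-0.2, 0.2]]
```

View pics/c4.png

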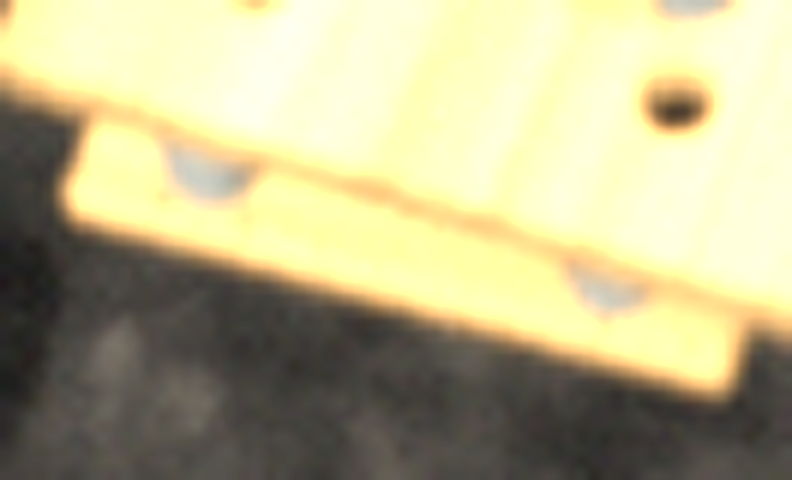

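```bash
python3 - <<'E'
from h import *
t=np.linspace(0,2*np.pi,361)
cp=crop((238,322),12,[(70,219),(728,400),(211,203),(608,313)])
for h in(.008,.012,.016):
    def f(q):
        x,y,a,Lx,w=q
        o=[proj("side",pose(x,y,a,0,[[s*Lx,.085+w,0]]))[0] for s in(1,-1)]
        for s in(1,-1):
            e=proj("side",pose(x,y,a,0,np.c_[s*.045+.011*np.cos(t),.085+.011*np.sin(t),0*t+h]))
            o.append([e[:,0].mean(),e[:,1].max()])
        return (np.array(o)-cp).ravel()
    s=least_squares(f,[.54,.15,0,.07,.02],x_scale=.01,diff_step=1e-4)
    print(h,s.x.round(4),s.fun.reshape(-1,2).round(2).tolist())
    x,y,a=s.x[:3]
    # predicted wall point
    print("shift",x-.5239,y-.1478,a+.0104)
E
```

```text
0.008 [0.5458 0.1521 0.0234 0.0742 0.0185] [[-0.57, -0.13], [-0.5, -0.27], [0.47, 0.27], [0.6, 0.13]]
shift 0.02194747546781306 0.00433488491486142 0.03379323605247772
0.012 [0.5452 0.1537 0.022  0.0742 0.017 ] [[-0.39, -0.1], [-0.35, -0.17], [0.25, 0.17], [0.48, 0.1]]
shift 0.021304535900391386 0.005923558842370474 0.03240886463896204
0.016 [0.5446 0.1553 0.0208 0.0741 0.0154] [[-0.2, -0.07], [-0.19, -0.08], [0.03, 0.07], [0.36, 0.07]]
shift 0.02067775655907289 0.00751110861080026 0.03121458291777966
```

```bash
cat >> h.py <<'E'
from scipy.spatial.transform import Rotation as R
def to(*targets):
    """targets: (x,y,z,yaw); prints rows in tool axes from the current pose"""
    o=ctrl.get_obs(); w=o["eef_rot"]; r=R.from_quat([w[1],w[2],w[3],w[0]])
    print("t",round(o["time_s"],2),"at",o["eef_pos"].round(4),"yaw",round(np.arctan2(*r.as_matrix()[[1,0],0]),3),"op",round(o["opening"],3),"F",np.round(o["wrist_force"],1),"q6",round(o["q"][5],2))
    for x,y,z,a in targets:
        d=r.inv().apply(np.array([x,y,z])-o["eef_pos"])
        g=R.from_euler("z",a)*R.from_quat([1,0,0,0])
        print(d.round(4).tolist(),(r.inv()*g).as_rotvec().round(3).tolist())
E
python3 - <<'E'
from h import *
to((.5637,.0884,.22,1.557),(.5637,.0884,.105,1.557))
E
```

```text
t 0.1 at [ 0.2158 -0.5324  0.2305] yaw 0.385 op 0.999 F [0.5 0.3 0.7] q6 -0.21
[0.5555, -0.4448, 0.0113] [-0.001, -0.001, -1.172]
[0.5555, -0.4446, 0.1263] [-0.001, -0.001, -1.172]
```

The rows are not in the units I measure in: shifts go in shares of 750 mm and turns go in shares of 4 rad. I convert before sending: 0.5555 m / 0.75 = 0.7407, -0.4448 m / 0.75 = -0.5931, -1.172 rad / 4 = -0.293.

{"fn": "tcp_steps", "kwargs": {
  "ticks": [
    {"sx":0.7407, "sy":-0.5931, "sz":0.0147, "drz":-0.293, "jaw":0.6},
    {"sx":0.7407, "sy":-0.5931, "sz":0.0147, "drz":-0.293, "jaw":0.6},
    {"sx":0.7407, "sy":-0.5931, "sz":0.0147, "drz":-0.293, "jaw":0.6},
    {"sx":0.7407, "sy":-0.5931, "sz":0.0147, "drz":-0.293, "jaw":0.6},
    {"sx":0.7407, "sy":-0.5931, "sz":0.0147, "drz":-0.293, "jaw":0.6},
    {"sx":0.7407, "sy":-0.5931, "sz":0.0147, "drz":-0.293, "jaw":0.6},
    {"sx":0.7407, "sy":-0.5931, "sz":0.0147, "drz":-0.293, "jaw":0.6},
    {"sx":0.7407, "sy":-0.5931, "sz":0.0147, "drz":-0.293, "jaw":0.6},
    {"sx":0.7407, "sy":-0.5931, "sz":0.0147, "drz":-0.293, "jaw":0.6},
    {"sx":0.7407, "sy":-0.5931, "sz":0.0147, "drz":-0.293, "jaw":0.6}
  ]
}}

```text
time_s: 1.35
eef_pos: [0.522, 0.0142, 0.2215]
eef_rot: [0.0, 0.712, 0.702, -0.0]
wrist_force: [0.4, -0.8, 0.3]
opening: 0.6
grasp_force: 0.0
```

```bash
python3 -c "
from h import *
to((.5637,.0884,.18,1.557),(.5637,.0884,.105,1.557))"
```

```text
t 1.35 at [0.522  0.0142 0.2215] yaw 1.557 op 0.6 F [ 0.4 -0.8  0.3] q6 -0.19
[0.0748, 0.0407, 0.0415] [0.0, 0.0, -0.0]
[0.0748, 0.0407, 0.1165] [0.0, 0.0, -0.0]
```

Converted, 0.071 m / 0.75 = 0.0947, 0.038 m / 0.75 = 0.0507.

{"fn": "tcp_steps", "kwargs": {
  "ticks": [
    {"sx":0.0947, "sy":0.0507, "sz":0.0267, "jaw":0.6},
    {"sx":0.0947, "sy":0.0507, "sz":0.0267, "jaw":0.6},
    {"sx":0.0947, "sy":0.0507, "sz":0.0267, "jaw":0.6},
    {"sx":0.0947, "sy":0.0507, "sz":0.0267, "jaw":0.6}
  ]
}}

```text
time_s: 1.85
eef_pos: [0.56, 0.0814, 0.2017]
eef_rot: [0.0, 0.712, 0.702, -0.0]
wrist_force: [-0.4, 1.1, -0.9]
opening: 0.602
grasp_force: 0.0
```

```bash
python3 -c "
from h import *
cv2.imwrite('pics/side1.png',ctrl.camera('side'))
to((.5637,.0884,.15,1.557),(.5637,.0884,.105,1.557))"
```

```text
t 1.9 at [0.5601 0.0812 0.202 ] yaw 1.555 op 0.6 F [-0.3 -0.3  0.2] q6 -0.05
[0.0073, 0.0034, 0.052] [0.0, 0.0, -0.002]
[0.0073, 0.0034, 0.097] [0.0, 0.0, -0.002]
```

Converted, 0.097 m / 0.75 = 0.1293, 0.045 m / 0.75 = 0.06.

{"fn": "tcp_steps", "kwargs": {
  "ticks": [
    {"sx":0.0093, "sy":0.004, "sz":0.06, "jaw":0.6},
    {"sx":0.0093, "sy":0.004, "sz":0.1293, "jaw":0.6},
    {"sx":0.0093, "sy":0.004, "sz":0.1293, "jaw":0.6},
    {"sx":0.0093, "sy":0.004, "sz":0.1293, "jaw":0},
    {"sx":0.0093, "sy":0.004, "sz":0.1293, "jaw":0},
    {"sx":0.0093, "sy":0.004, "sz":0.1293, "jaw":0},
    {"sx":0.0093, "sy":0.004, "sz":0.1293, "jaw":0}
  ]
}}

```text
time_s: 2.78
eef_pos: [0.5655, 0.089, 0.1078]
eef_rot: [0.002, 0.712, 0.702, 0.001]
wrist_force: [-1.3, -1.5, 7.1]
opening: 0.213
grasp_force: 58.6
```

```bash
python3 -c "
from h import *
to((.5637+.021,.0884+.006,.105,1.557))
for n in('top','side'): cv2.imwrite(f'pics/{n}2.png',ctrl.camera(n))
"
```

```text
t 2.77 at [0.5655 0.089  0.1078] yaw 1.557 op 0.213 F [-1.3 -1.5  7.1] q6 -0.04
[0.0056, 0.0191, 0.0029] [0.005, 0.001, -0.0]
```

Converted, 0.0232 m / 0.75 = 0.0309, 0.0075 m / 0.75 = 0.01, -0.032 rad / 4 = -0.008.

{"fn": "tcp_steps", "kwargs": {
  "ticks": [
    {"sx":0.0053, "sy":0.016, "drz":-0.004, "jaw":0},
    {"sx":0.01, "sy":0.0309, "drz":-0.008, "jaw":0},
    {"sx":0.01, "sy":0.0309, "drz":-0.008, "jaw":0},
    {"sx":0.01, "sy":0.0309, "drz":-0.008, "jaw":0}
  ]
}}

```text
time_s: 3.38
eef_pos: [0.586, 0.0967, 0.1041]
eef_rot: [-0.0, 0.701, 0.713, -0.0]
wrist_force: [-0.3, -0.1, -6.8]
opening: 0.213
grasp_force: 59.2
```

```bash
python3 -c "
from h import *
to((.5655+.0233,.0890+.0072,.105,1.5894))
a=cv2.imread('pics/side2.png')
b=ctrl.camera('side');cv2.imwrite('pics/side3.png',b)
t=ctrl.camera('top');cv2.imwrite('pics/top3.png',t)
c=cv2.resize(b[230:370,210:360],(600,560),interpolation=cv2.INTER_CUBIC)
cv2.imwrite('pics/c5.png',c)
"
```

```text
t 3.38 at [0.586  0.0967 0.1041] yaw 1.589 op 0.213 F [-0.3 -0.1 -6.8] q6 -0.05
[-0.0006, 0.0028, -0.0009] [-0.001, 0.0, -0.001]
```

View pics/c5.png

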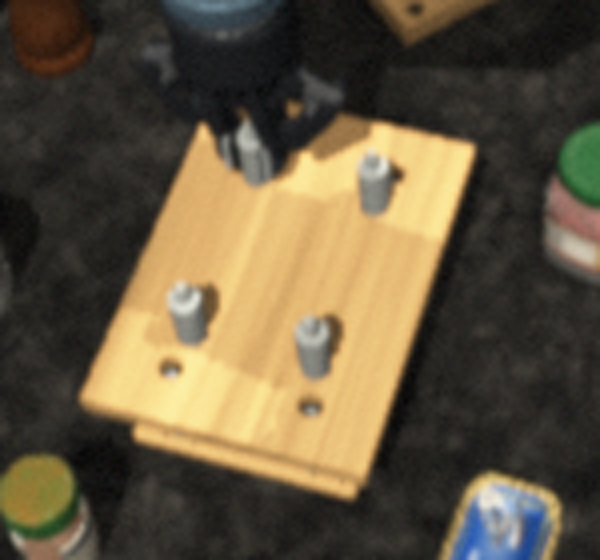

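{"fn": "tcp_steps", "kwargs": {
  "ticks": [
    {"jaw":0.3},
    {"jaw":0.5},
    {"jaw":0.5}
  ]
}}

```text
time_s: 3.85
eef_pos: [0.5873, 0.0968, 0.1053]
eef_rot: [0.0, 0.701, 0.713, 0.0]
wrist_force: [0.1, 0.4, -0.1]
opening: 0.498
grasp_force: 0.0
```

```bash
cat >> h.py <<'E'
def patch_shift(a,b,box,r=14):
    x0,y0,x1,y1=box; T=a[y0:y1,x0:x1]; W=b[y0-r:y1+r,x0-r:x1+r]
    m=cv2.matchTemplate(W,T,cv2.TM_CCOEFF_NORMED); _,v,_,l=cv2.minMaxLoc(m)
    return l[0]-r,l[1]-r,round(v,3)
E
python3 -c "
from h import *
a=cv2.imread('pics/side3.png')
b=ctrl.camera('side');cv2.imwrite('pics/side4.png',b)
t=ctrl.camera('top');cv2.imwrite('pics/top4.png',t)
for box in((297,266,310,284),(251,299,263,317),(282,307,295,326)):print(patch_shift(a,b,box))
to((.5,.1,.25,1.589))
c=cv2.resize(b[230:370,210:360],(600,560),interpolation=cv2.INTER_CUBIC)
cv2.imwrite('pics/c6.png',c)
"
```

```text
(0, 3, 0.957)
(0, 2, 0.963)
(0, 2, 0.99)
t 3.95 at [0.5871 0.0968 0.105 ] yaw 1.589 op 0.502 F [ 0.6  0.7 -0.8] q6 -0.05
[0.0048, -0.0869, -0.145] [0.001, -0.0, -0.0]
```

View pics/c6.png

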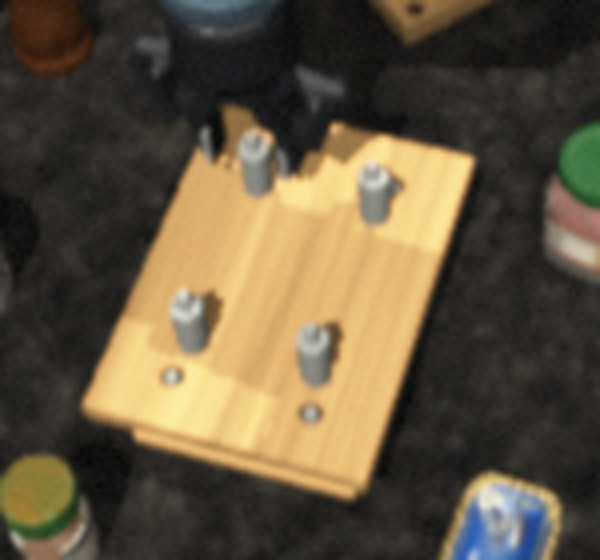

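```bash
python3 - <<'E'
from h import *
L=np.array([(-90,-120,14),(40,60,73),(-40,60,73),(-40,-60,73),(40,-60,73),(45,85,14),(-45,85,14)])/1e3
p=crop((210,230),4,[(474,155),(186,293),(314,327),(375,166),(255,133),(172,376),(310,412)])
s=least_squares(lambda q:(proj("side",pose(*q[:4],L))-p).ravel(),[.54,.15,0,.06]);print("after",s.x.round(4),s.fun.round(1))
L=np.array([(-90,-120,14),(40,60,73),(-40,60,73),(-40,-60,73),(40,-60,73),(45,85,14),(-45,85,14)])/1e3
p=crop((228,240),5,[(548,132),(180,296),(338,344),(421,140),(268,97),(157,399),(332,451)])
s=least_squares(lambda q:(proj("side",pose(*q[:4],L))-p).ravel(),[.54,.15,0,.06]);print("before",s.x.round(4))
to((.572,-.199,.22,2.459))
E
```

```text
after [0.5428 0.1541 0.0182 0.0626] [ 0.5  0.7 -0.4  0.2 -0.4 -0.  -0.3 -0.7 -0.5  0.3  0.4 -0.4  0.7 -0. ]
before [ 0.5232  0.1494 -0.012   0.0814]
t 3.95 at [0.5871 0.0968 0.105 ] yaw 1.589 op 0.502 F [ 0.6  0.7 -0.8] q6 -0.05
[-0.2955, -0.0203, -0.115] [0.001, 0.0, -0.87]
```

Converted, -0.2955 m / 0.75 = -0.394, -0.115 m / 0.75 = -0.1533, -0.87 rad / 4 = -0.2175.

{"fn": "tcp_steps", "kwargs": {
  "ticks": [
    {"sz":-0.08, "jaw":0.5},
    {"sz":-0.1533, "jaw":0.5},
    {"sz":-0.1533, "jaw":0.5},
    {"sx":-0.394, "sy":-0.0267, "sz":-0.1533, "drz":-0.2175, "jaw":0.5},
    {"sx":-0.394, "sy":-0.0267, "sz":-0.1533, "drz":-0.2175, "jaw":0.5},
    {"sx":-0.394, "sy":-0.0267, "sz":-0.1533, "drz":-0.2175, "jaw":0.5},
    {"sx":-0.394, "sy":-0.0267, "sz":-0.1533, "drz":-0.2175, "jaw":0.5},
    {"sx":-0.394, "sy":-0.0267, "sz":-0.1533, "drz":-0.2175, "jaw":0.5},
    {"sx":-0.394, "sy":-0.0267, "sz":-0.1533, "drz":-0.2175, "jaw":0.5},
    {"sx":-0.394, "sy":-0.0267, "sz":-0.1533, "drz":-0.2175, "jaw":0.5}
  ]
}}

```text
time_s: 5.2
eef_pos: [0.5716, -0.1987, 0.2186]
eef_rot: [-0.001, 0.336, 0.942, 0.0]
wrist_force: [-0.2, -0.3, -0.1]
opening: 0.501
grasp_force: 0.0
```

```bash
python3 -c "
from h import *
to((.572,-.199,.025,2.459))
b=ctrl.camera('side');cv2.imwrite('pics/side5.png',b)
cv2.imwrite('pics/top5.png',ctrl.camera('top'))
"
```

```text
t 5.2 at [ 0.5716 -0.1987  0.2186] yaw 2.456 op 0.501 F [-0.2 -0.3 -0.1] q6 -1.42
[-0.0009, -0.0, 0.1936] [0.0, -0.002, -0.003]
```

Converted, 0.193 m / 0.75 = 0.2573, 0.16 m / 0.75 = 0.2133.

{"fn": "tcp_steps", "kwargs": {
  "ticks": [
    {"sz":0.08, "jaw":0.5},
    {"sz":0.16, "jaw":0.5},
    {"sz":0.2133, "jaw":0.5},
    {"sz":0.2573, "jaw":0.5},
    {"sz":0.2573, "jaw":0.5},
    {"sz":0.2573, "jaw":0},
    {"sz":0.2573, "jaw":0},
    {"sz":0.2573, "jaw":0},
    {"sz":0.2573, "jaw":0}
  ]
}}

```text
time_s: 6.42
eef_pos: [0.5737, -0.1995, 0.029]
eef_rot: [0.002, 0.335, 0.942, -0.0]
wrist_force: [0.2, 1.8, 6.2]
opening: 0.153
grasp_force: 60.2
```

```bash
python3 -c "
from h import *
to((.572,-.199,.22,2.459))
"
```

```text
t 6.42 at [ 0.5737 -0.1995  0.029 ] yaw 2.459 op 0.153 F [0.2 1.8 6.2] q6 -1.42
[0.0009, -0.0005, -0.191] [0.001, 0.004, -0.0]
```

Converted, -0.19 m / 0.75 = -0.2533, -0.16 m / 0.75 = -0.2133.

{"fn": "tcp_steps", "kwargs": {
  "ticks": [
    {"sz":-0.0533, "jaw":0},
    {"sz":-0.1333, "jaw":0},
    {"sz":-0.2133, "jaw":0},
    {"sz":-0.2533, "jaw":0},
    {"sz":-0.2533, "jaw":0}
  ]
}}

```text
time_s: 7.05
eef_pos: [0.5736, -0.2, 0.2202]
eef_rot: [0.003, 0.335, 0.942, -0.001]
wrist_force: [0.3, 0.5, -2.1]
opening: 0.154
grasp_force: 59.1
```

```bash
python3 -c "
from h import *
to((.5445,.155,.215,1.591))
"
```

```text
t 7.05 at [ 0.5736 -0.2     0.2202] yaw 2.459 op 0.154 F [ 0.3  0.5 -2.1] q6 -1.42
[0.2466, 0.257, 0.0038] [0.004, 0.006, 0.868]
```

Converted, 0.257 m / 0.75 = 0.3427, 0.2466 m / 0.75 = 0.3288, 0.868 rad / 4 = 0.217.

{"fn": "tcp_steps", "kwargs": {
  "ticks": [
    {"sx":0.04, "sy":0.0427, "sz":0.004, "drz":0.0275, "jaw":0},
    {"sx":0.0827, "sy":0.0853, "sz":0.004, "drz":0.055, "jaw":0},
    {"sx":0.124, "sy":0.128, "sz":0.004, "drz":0.0825, "jaw":0},
    {"sx":0.164, "sy":0.1707, "sz":0.004, "drz":0.11, "jaw":0},
    {"sx":0.2053, "sy":0.2133, "sz":0.004, "drz":0.1375, "jaw":0},
    {"sx":0.2467, "sy":0.2573, "sz":0.004, "drz":0.165, "jaw":0},
    {"sx":0.288, "sy":0.3, "sz":0.004, "drz":0.1925, "jaw":0},
    {"sx":0.3288, "sy":0.3427, "sz":0.004, "drz":0.217, "jaw":0},
    {"sx":0.3288, "sy":0.3427, "sz":0.004, "drz":0.217, "jaw":0},
    {"sx":0.3288, "sy":0.3427, "sz":0.004, "drz":0.217, "jaw":0}
  ]
}}

```text
time_s: 8.3
eef_pos: [0.5419, 0.1557, 0.2117]
eef_rot: [-0.001, 0.7, 0.715, -0.001]
wrist_force: [0.3, -0.5, -2.8]
opening: 0.154
grasp_force: 59.0
```

```bash
python3 -c "
from h import *
to((.5445,.155,.19,1.591))
"
```

```text
t 8.3 at [0.5419 0.1557 0.2117] yaw 1.592 op 0.154 F [ 0.3 -0.5 -2.8] q6 0.05
[-0.0007, 0.0027, 0.0217] [-0.003, 0.001, 0.001]
```

Lower to a 9 mm hover above the spigots and look.

Converted, 0.04 m / 0.75 = 0.0533, 0.02 m / 0.75 = 0.0267.

{"fn": "tcp_steps", "kwargs": {
  "ticks": [
    {"sy":0.0027, "sz":0.0267, "jaw":0},
    {"sy":0.0027, "sz":0.0533, "jaw":0},
    {"sy":0.0027, "sz":0.0533, "jaw":0},
    {"sy":0.0027, "sz":0.0533, "jaw":0}
  ]
}}

```text
time_s: 8.8
eef_pos: [0.5453, 0.1552, 0.1739]
eef_rot: [0.0, 0.7, 0.714, 0.0]
wrist_force: [0.4, -0.3, -1.6]
opening: 0.151
grasp_force: 59.0
```

```bash
python3 -c "
from h import *
to((.5445,.155,.16,1.591))
b=ctrl.camera('side');cv2.imwrite('pics/side6.png',b)
t=ctrl.camera('top');cv2.imwrite('pics/top6.png',t)
c=cv2.resize(b[225:365,210:360],(600,560),interpolation=cv2.INTER_CUBIC)
cv2.imwrite('pics/c7.png',c)
"
```

```text
t 8.8 at [0.5453 0.1552 0.1739] yaw 1.59 op 0.151 F [ 0.4 -0.3 -1.6] q6 0.05
[-0.0002, -0.0008, 0.0139] [0.0, 0.0, -0.001]
```

View pics/c7.png

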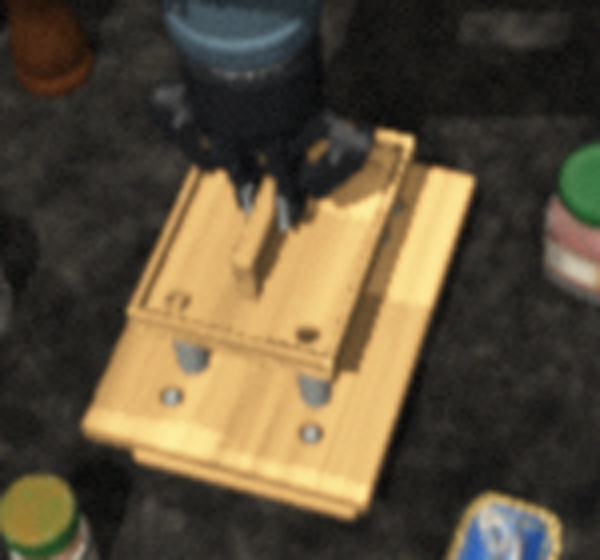

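```bash
python3 - <<'E'
from h import *
L=np.array([(-90,-120,14),(40,60,73),(-40,60,73),(-40,-60,73),(40,-60,73),(45,85,14),(-45,85,14)])/1e3
p=crop((210,230),4,[(474,155),(186,293),(314,327),(375,166),(255,133),(172,376),(310,412)])
s=least_squares(lambda q:(proj("side",pose(*q[:3],.06,L))-p).ravel(),[.54,.15,0]);print("shelf",s.x.round(4),s.fun.round(1))
L=np.array([(40,60,8),(-40,60,8),(-62,-82,20),(62,82,20),(-62,82,20)])/1e3
p=crop((210,225),4,[(178,300),(307,334),(413,140),(128,313),(332,358)])
s=least_squares(lambda q:(proj("side",pose(*q[:3],.1449,L))-p).ravel(),[.54,.15,0]);print("tray",s.x.round(4),s.fun.round(1))
# top view: shelf tips (clear in top4?) and tray
t4=cv2.imread('pics/top5.png');t6=cv2.imread('pics/top6.png')
c=np.hstack([cv2.resize(t[215:335,210:340],None,fx=4,fy=4,interpolation=cv2.INTER_CUBIC)[:, :400] for t in(t4,t6)])
c=np.vstack([c,np.zeros((0,c.shape[1],3),np.uint8)])
cv2.imwrite('pics/c8.png',c)
E
```

```text
shelf [0.5435 0.1527 0.0179] [ 0.4  0.8 -0.3  0.2 -0.5 -0.  -0.3 -0.6 -0.4  0.4  0.5 -0.5  0.7 -0.1]
tray [0.5445 0.1547 0.0263] [ 0.1 -0.1  0.3 -0.4  0.1 -1.1 -0.4 -0.2 -0.1  1.6]
```

View pics/c8.png

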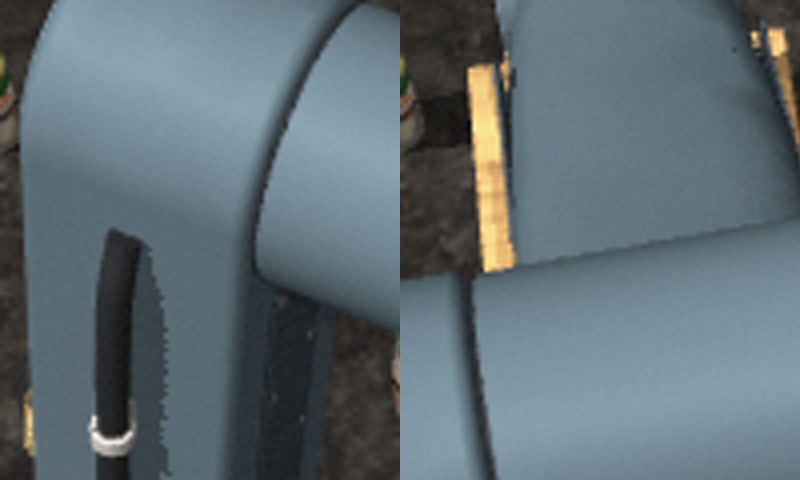

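Converted, 0.017 m / 0.75 = 0.0227, 0.008 m / 0.75 = 0.0107.

{"fn": "tcp_steps", "kwargs": {
  "ticks": [
    {"sx":-0.002, "sy":-0.0007, "sz":0.004, "jaw":0},
    {"sx":-0.002, "sy":-0.0007, "sz":0.0107, "jaw":0},
    {"sx":-0.002, "sy":-0.0007, "sz":0.0147, "jaw":0},
    {"sx":-0.002, "sy":-0.0007, "sz":0.0187, "jaw":0},
    {"sx":-0.002, "sy":-0.0007, "sz":0.0227, "jaw":0},
    {"sx":-0.002, "sy":-0.0007, "sz":0.0227, "jaw":0}
  ]
}}

```text
time_s: 9.65
eef_pos: [0.5442, 0.1545, 0.1563]
eef_rot: [-0.0, 0.7, 0.714, -0.0]
wrist_force: [0.4, 1.1, -1.2]
opening: 0.152
grasp_force: 59.0
```

```bash
python3 -c "
from h import *
to((.5445,.1535,.148,1.591))
cv2.imwrite('pics/side7.png',ctrl.camera('side'))
"
```

```text
t 9.65 at [0.5442 0.1545 0.1563] yaw 1.591 op 0.152 F [ 0.4  1.1 -1.2] q6 0.05
[-0.001, 0.0002, 0.0083] [-0.001, 0.0, -0.0]
```

Converted, 0.0085 m / 0.75 = 0.0113, 0.007 m / 0.75 = 0.0093.

{"fn": "tcp_steps", "kwargs": {
  "ticks": [
    {"sz":0.004, "jaw":0},
    {"sz":0.0067, "jaw":0},
    {"sz":0.0093, "jaw":0},
    {"sz":0.0113, "jaw":0},
    {"sz":0.0113, "jaw":0}
  ]
}}

```text
time_s: 10.32
eef_pos: [0.5445, 0.1545, 0.1482]
eef_rot: [0.0, 0.7, 0.714, -0.0]
wrist_force: [0.3, -0.9, -3.1]
opening: 0.147
grasp_force: 59.2
```

```bash
python3 -c "
from h import *
to((.5445,.1535,.148,1.591))
"
```

```text
t 10.32 at [0.5445 0.1545 0.1482] yaw 1.591 op 0.147 F [ 0.3 -0.9 -3.1] q6 0.05
[-0.001, -0.0, 0.0002] [0.0, 0.0, -0.0]
```

Not in contact yet; a little further.

Converted, 0.002 m / 0.75 = 0.0027, 0.001 m / 0.75 = 0.0013.

{"fn": "tcp_steps", "kwargs": {
  "ticks": [
    {"sz":0.0013, "jaw":0},
    {"sz":0.0027, "jaw":0},
    {"sz":0.0027, "jaw":0}
  ]
}}

```text
time_s: 10.7
eef_pos: [0.5446, 0.1546, 0.1479]
eef_rot: [0.0, 0.7, 0.714, 0.0]
wrist_force: [-5.6, -0.5, 10.2]
opening: 0.149
grasp_force: 60.9
```

```bash
python3 -c "
from h import *
to((.5445,.1535,.148,1.591))
"
```

```text
t 10.7 at [0.5446 0.1546 0.1479] yaw 1.591 op 0.149 F [-5.6 -0.5 10.2] q6 0.05
[-0.0011, -0.0001, -0.0001] [0.001, 0.0, 0.0]
```

Converted, -0.2 m / 0.75 = -0.2667, -0.14 m / 0.75 = -0.1867.

{"fn": "tcp_steps", "kwargs": {
  "ticks": [
    {"jaw":0.3},
    {"jaw":0.5},
    {"jaw":0.5},
    {"sz":-0.04, "jaw":0.5},
    {"sz":-0.1067, "jaw":0.5},
    {"sz":-0.1867, "jaw":0.5},
    {"sx":-0.2667, "sz":-0.1867, "jaw":0.5},
    {"sx":-0.2667, "sz":-0.1867, "jaw":0.5},
    {"sx":-0.2667, "sz":-0.1867, "jaw":0.5},
    {"sx":-0.2667, "sz":-0.1867, "jaw":0.5}
  ]
}}

```text
time_s: 11.95
eef_pos: [0.5483, -0.0491, 0.286]
eef_rot: [0.0, 0.702, 0.713, -0.0]
wrist_force: [0.7, 0.6, -0.0]
opening: 0.502
grasp_force: 0.0
```

```bash
python3 -c "
from h import *
to((.5445,.1535,.148,1.591))
b=ctrl.camera('side');cv2.imwrite('pics/side8.png',b)
a=cv2.imread('pics/side0.png')
for n,box in dict(jam=(344,260,376,302),tin=(315,346,353,395),spice=(208,342,236,378)).items():print(n,patch_shift(a,b,box))
c=cv2.resize(b[225:365,210:360],(600,560),interpolation=cv2.INTER_CUBIC)
cv2.imwrite('pics/c9.png',c)
"
```

```text
t 11.95 at [ 0.5483 -0.0491  0.286 ] yaw 1.586 op 0.502 F [ 0.7  0.6 -0. ] q6 -0.32
[0.2027, -0.0007, 0.1378] [-0.0, 0.001, -0.005]
jam (0, 0, 0.984)
tin (0, 0, 0.997)
spice (0, 0, 0.997)
```

View pics/c9.png

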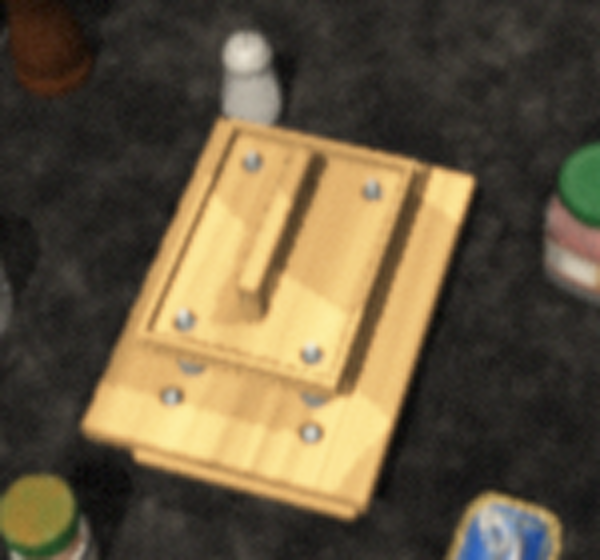

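The tray sits flat. All four spigots show through its holes, at (252,160), (372,190), (184,320) and (311,353) in the crop. The shelf's two visible holes also have their spigots centred, and the jars, shaker and tin are in place. I'm handing in.

```bash
python3 -c "
from bench import ctrl
print(ctrl.hand_in())"
```

```text
the job is handed in; nothing more can be done
None
```

The shelf board is down on all four stand posts, the tray was lowered onto the shelf's posts and let go, and the last picture shows the jars, shaker and tin in place; I handed the job in at about 12 s, but no verdict was returned.

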